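# Put the stacked battery packs on charge

## Task

Take the stack of battery packs apart from the top down and lay each pack, right side up and flat inside the rim, in the charging cradle of its own colour, either way round. Seat each pack in its cradle before you touch the next layer, and do not tip any pack over or drag a lower pack out of place while a pack above it is still to be put on charge. Leave the solder reel and the cleaner bottle where they stand, and let go of everything at the end.

Things in the scene. Friction and masses are not known exactly. Their poses are not given: they have to be found in the camera images.
- red_pack: loose red battery pack with black ends, a plain box 140 long (its x) x 40 wide (its y) x 36 high (z), all four packs the same size, about 0.3 to 0.5 kg; at the start it is the top of the stack, lying across the blue pack. Origin: centre of its underside, so 36 mm below its top face.
- blue_pack: loose blue battery pack with black ends, a plain box 140 long (its x) x 40 wide (its y) x 36 high (z), all four packs the same size, about 0.3 to 0.5 kg; at the start it is the middle layer, lying across both bottom packs, under the red one. Origin: centre of its underside, so 36 mm below its top face.
- green_pack: loose green battery pack with black ends, a plain box 140 long (its x) x 40 wide (its y) x 36 high (z), all four packs the same size, about 0.3 to 0.5 kg; at the start it is one of the two parallel packs of the bottom layer, about 85 mm apart centre to centre. Origin: centre of its underside, so 36 mm below its top face.
- yellow_pack: loose yellow battery pack with black ends, a plain box 140 long (its x) x 40 wide (its y) x 36 high (z), all four packs the same size, about 0.3 to 0.5 kg; at the start it is the other pack of the bottom layer. Origin: centre of its underside, so 36 mm below its top face.
- red_cradle: fixed charging cradle, red floor, black rim, red-topped end block; origin: pocket centre, on the bench surface. Pocket 160 long (x) x 58 wide (y), floor 4 mm above the origin; rim 5 mm wide, 9 mm above the bench. End block 16 mm high, 56 wide, from x = 85 to 115. A seated pack lies along x, its underside 4 mm above the origin.
- blue_cradle: fixed charging cradle, blue floor, black rim, blue-topped end block; origin: pocket centre, on the bench surface. Pocket 160 long (x) x 58 wide (y), floor 4 mm above the origin; rim 5 mm wide, 9 mm above the bench. End block 16 mm high, 56 wide, from x = 85 to 115. A seated pack lies along x, its underside 4 mm above the origin.
- green_cradle: fixed charging cradle, green floor, black rim, green-topped end block; origin: pocket centre, on the bench surface. Pocket 160 long (x) x 58 wide (y), floor 4 mm above the origin; rim 5 mm wide, 9 mm above the bench. End block 16 mm high, 56 wide, from x = 85 to 115. A seated pack lies along x, its underside 4 mm above the origin.
- yellow_cradle: fixed charging cradle, yellow floor, black rim, yellow-topped end block; origin: pocket centre, on the bench surface. Pocket 160 long (x) x 58 wide (y), floor 4 mm above the origin; rim 5 mm wide, 9 mm above the bench. End block 16 mm high, 56 wide, from x = 85 to 115. A seated pack lies along x, its underside 4 mm above the origin.
- solder_reel: loose bystander: standing reel of bright solder with white top, 54 diameter x 42 high, origin at the centre of its underside; to be left alone.
- cleaner_bottle: loose bystander: white cleaner bottle with grey cap, 52 diameter x 110 high, origin at the centre of its underside; to be left alone.
There are look-alikes about, which are no part of the job. What is shaped like the red_cradle but brown is not meant.

How it is judged:
On the way, in this order (a step that is already met when the one before it is completed fails the run):
1. the red pack from the top lies seated in the red cradle (horizontal distance between red_pack and red_cradle below 0.016 m and z of red_pack in the frame of red_cradle below 0.007 m and angle between red_pack's own z axis and vertical below 0.05 rad and angle between the x axis of red_pack and the x axis of red_cradle, either way round below 0.2 rad), for 0.2 s.
2. then the blue pack lies seated in the blue cradle (horizontal distance between blue_pack and blue_cradle below 0.016 m and z of blue_pack in the frame of blue_cradle below 0.007 m and angle between blue_pack's own z axis and vertical below 0.05 rad and angle between the x axis of blue_pack and the x axis of blue_cradle, either way round below 0.2 rad), for 0.2 s.
At the end, for the whole second after the job is handed in: All four packs lie at rest, each in the cradle of its own colour: centre within 16 mm of the pocket's centre, underside less than 7 mm above the bench level of the cradle, level within 0.05 rad and right way up, long axis within 0.2 rad of the pocket's (either way round) (all of step 1 and all of step 2 and horizontal distance between green_pack and green_cradle below 0.016 m and z of green_pack in the frame of green_cradle below 0.007 m and angle between each of green_pack, yellow_pack's own z axis and vertical below 0.05 rad and angle between the x axis of green_pack and the x axis of green_cradle, either way round below 0.2 rad and horizontal distance between yellow_pack and yellow_cradle below 0.016 m and z of yellow_pack in the frame of yellow_cradle below 0.007 m and angle between the x axis of yellow_pack and the x axis of yellow_cradle, either way round below 0.2 rad and linear speed of each of red_pack, blue_pack, green_pack, yellow_pack below 0.02 m/s and angular speed of each of red_pack, blue_pack, green_pack, yellow_pack below 0.1 rad/s); the robot touches nothing.
It fails at once if the blue pack is shifted more than 30 mm before the red pack is seated (distance of blue_pack from where it was at the start of the episode above 0.03 m and not (horizontal distance between red_pack and red_cradle below 0.016 m and z of red_pack in the frame of red_cradle below 0.007 m and angle between red_pack's own z axis and vertical below 0.05 rad and angle between the x axis of red_pack and the x axis of red_cradle, either way round below 0.2 rad)).
It fails at once if a bottom pack (green or yellow) is shifted more than 30 mm before the blue pack is seated (distance of any of green_pack, yellow_pack from where it was at the start of the episode above 0.03 m and not (horizontal distance between blue_pack and blue_cradle below 0.016 m and z of blue_pack in the frame of blue_cradle below 0.007 m and angle between blue_pack's own z axis and vertical below 0.05 rad and angle between the x axis of blue_pack and the x axis of blue_cradle, either way round below 0.2 rad)).
It fails at once if a pack is tipped by more than 0.7 rad (angle between any of red_pack, blue_pack, green_pack, yellow_pack's own z axis and vertical above 0.7 rad).
It fails at once if the solder reel or the cleaner bottle is moved more than 20 mm (distance of any of solder_reel, cleaner_bottle from where it was at the start of the episode above 0.02 m).
It also fails if it takes over 128 s, if anything falls off the work surface, if the arm or the gripper's body presses on something with over 40 N, if the wrist force passes 120 N, or if a joint passes its speed limit or range.

## Robot

A 6-joint arm with a two-finger parallel gripper is mounted at the origin on the work surface. World frame = base frame: x ahead of the robot, y to its left, z up, the work surface at z = 0. Lengths are in m, angles in rad, forces in N, time in s.
With the tool pointing down it reaches from about 0.425 to 0.95 m from the base axis. Payload 3.5 kg.
Tool frame: the origin (TCP) lies between the finger pads; the fingertips stand 19 mm ahead of it and the grasp point (between the pads) is the TCP; y points along the fingers, z is the direction in which the jaws open and shut, and the axes are right-handed (so a half turn about y gives the same grasp; the last joint's range is limited). The gripper opens to 85 mm and grips with 20 to 120 N. Pads are 22 mm wide; open, the fingers measure 114 mm over their backs; the gripper's body (76 mm by 85 mm) begins 54 mm behind the grasp point. The pads swing forward as they close: fully open they stand 13 mm farther back than shut.
Start: joints at [1.002, 0.286, 1.577, -0, 1.279, -0.15], TCP at [0.274, 0.617, 0.226] pointing down, gripper open.
Joint ranges: [-2.77, 2.77], [-0.9, 2.22], [0.21, 2.48], [-1.53, 4.67], [0.24, 2.81], [-2.84, 2.84]. Speed limits (rad/s): [2.79, 2.79, 3.14, 3.14, 3.14, 3.14].

## Interface

Orientations are given as a unit quaternion [x, y, z, w].
In Python, from plant import get_state, read_camera, camera_model, sign_off gives the robot as it stands.
- The arm moves only by the tool carry_out, never from a script. Its argument "moves" is a list of rows, each a list of 7 numbers: the turn, a rotation vector about the tool's x, y, z in rad, then the shift along the tool's x, y, z in m, then the closure, from -1 (fully open) to 1 (shut). In form: [[wx, wy, wz, dx, dy, dz, jaw], ...]. A call has 1 to 10 rows; each row shifts and turns the commanded pose from where the row before left it, along the tool's axes as they then stand; what a row does not reach is not made up. A row lasts 1/8 s, in which the tool goes at most 62.5 mm and 10.7 degrees, less where a joint would pass 70% of its speed; a pose out of reach is approached as far as the arm can. A call is refused whole if a number of a shift passes 0.0625 or a number of a turn 0.188, either way. A call with a gripper value outside its range is refused whole. The fingers move at their own pace and stop on an object; "squeeze" is the grip in N (left out, the last holds). Time passes only in rows, so rows that do not move let the fingers close. It gives the time, the measured TCP pose, the force and the opening at its end, in the units of the state.
- get_state(): the state, without advancing time (a new reading comes with each control period).
- read_camera(name): name is "side" or "top" or "wrist"; returns the picture (384x512x3 uint8, blue, green, red); there is no depth.
- camera_model(name): a dict with "camera_matrix" (3x3 intrinsics, pixels), "pose" (4x4, takes a point from camera to world coordinates). Camera axes: x right, y down, z forward; pixel columns grow to the right and rows downward; lengths in m; the calibration is good to about 2 mm. A picture is of the moment at which its call begins: read the wrist's pose just before it. camera_model takes no time and is no camera call; for the wrist camera it gives the pose at the moment of the call.
- sign_off(): hands the job in, once; it reports no verdict.
The state is a dict: "time": time; "qpos": joint angles; "dq": joint speeds; "joint_efforts": joint torques, N m; "eef_pos": TCP position; "tcp_rot": TCP orientation; "contact_force": force on the tool from outside, world axes, zero at the start; "wrist_torque": the same for the moment, N m; "opening": opening from 0.0 (shut) to 1.0 (fully open).
Only numpy, scipy, OpenCV 4.12 (cv2) and the standard library are available. Lean on these libraries where they do the work, as an engineer would, in place of code of your own. Each camera call takes 0.05 s, during which the arm holds its last target. There are 200 camera calls.

## Working session

There is one attempt and no reset: what is moved stays moved. The work goes in short steps, Python scripts to look and compute and a tool call to move; the robot and the scene stay as the last step left them, time stands still between calls to the robot, and variables do not carry over. Pictures are saved under pics/ and viewed, about 12 in all and at most 16, crops included, and the job is handed in when it is done.

Besides the shell and the picture viewer there is one more tool, called as name(argument=value, ...), one argument or row to a line, values as JSON. carry_out: Moves the arm, as the interface text tells. Its arguments: {"type":"object","properties":{"moves":{"type":"array","items":{"type":"array","items":{"type":"number"}}},"squeeze":{"type":"number"}},"required":["moves"]}

```bash
mkdir -p pics; cat > h.py <<'E'
import numpy as np, cv2
from plant import *
from scipy.spatial.transform import Rotation as R
def snap(n,f):
    m=camera_model(n); im=read_camera(n); cv2.imwrite(f'pics/{f}.png',im); return im,m
def w(m,u,v,z):
    K=np.array(m["camera_matrix"]);P=np.array(m["pose"])
    d=P[:3,:3]@np.linalg.solve(K,[u,v,1]);o=P[:3,3]
    return o+d*(z-o[2])/d[2]
def px(m,p):
    K=np.array(m["camera_matrix"]);P=np.array(m["pose"])
    c=K@(P[:3,:3].T@(np.array(p)-P[:3,3]));return c[:2]/c[2]
E
python3 - <<'E'
from h import *
print(get_state())
im,m=snap("top","top0");print(m)
cv2.imwrite("pics/top0b.png",cv2.resize(im,(800,600),interpolation=cv2.INTER_CUBIC))
im,m=snap("side","side0")
E
```

```text
{'time': 0.0, 'qpos': array([ 1.00196690e+00,  2.87195838e-01,  1.57821233e+00,  2.21716092e-05,
        1.27860433e+00, -1.49965019e-01]), 'dq': array([ 0.00044812, -0.00252385,  0.0005507 , -0.00011298, -0.00091361,
       -0.0024626 ]), 'joint_efforts': array([-4.75488123e-04, -4.05978870e+01, -2.92628431e+01, -2.04720304e-04,
        5.90621246e-03,  5.08745089e-06]), 'eef_pos': array([0.27411086, 0.61608644, 0.22430796]), 'tcp_rot': array([ 0.69245314, -0.14732075,  0.1467049 , -0.69085666]), 'contact_force': array([ 0.51825864, -0.84967073, -0.02480784]), 'wrist_torque': array([-0.02540341, -0.00478698, -0.0062753 ]), 'opening': 1.0011732291397482}
{'camera_matrix': array([[397.69591846,   0.        , 255.68679327],
       [  0.        , 397.69591846, 197.43206543],
       [  0.        ,   0.        ,   1.        ]]), 'pose': array([[-0.0110863 , -0.98557635,  0.16886787,  0.35243697],
       [-0.99968812,  0.01470366,  0.02018582, -0.00762601],
       [-0.02237764, -0.16859142, -0.98543197,  1.12884682],
       [ 0.        ,  0.        ,  0.        ,  1.        ]])}
```

View pics/top0b.png

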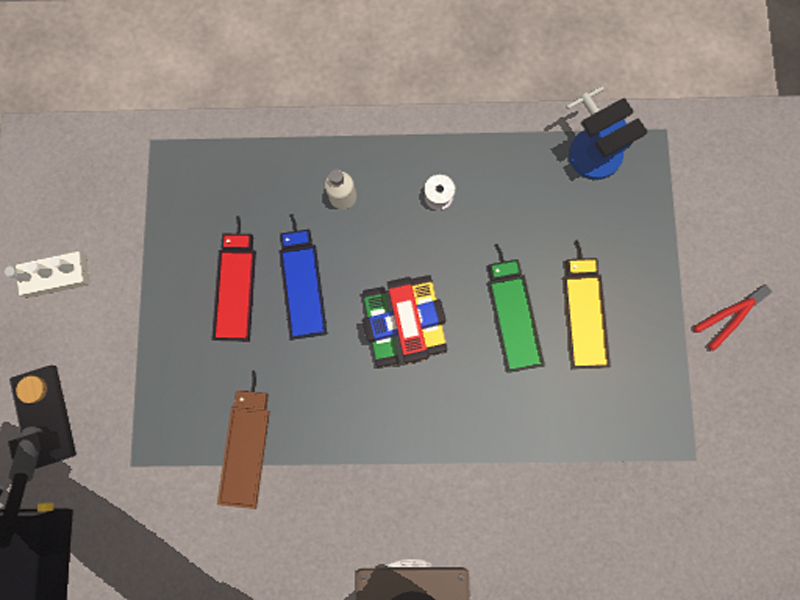

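View pics/side0.png

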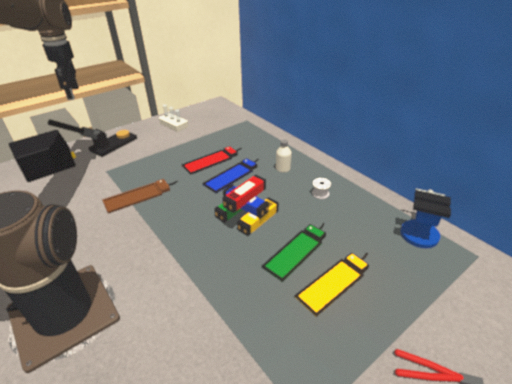

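```bash
python3 - <<'E'
from h import *
im=cv2.imread("pics/top0.png");m=camera_model("top")
c=cv2.resize(im[140:245,130:395],None,fx=3,fy=3,interpolation=cv2.INTER_CUBIC);
s=cv2.resize(im[168:243,225:290],None,fx=8,fy=8,interpolation=cv2.INTER_CUBIC)
cv2.imwrite("pics/crop.png",c);cv2.imwrite("pics/stack.png",s)
hsv=cv2.cvtColor(im,cv2.COLOR_BGR2HSV)
for n,(lo,hi),(x0,x1) in [("red",(0,8),(130,168)),("blue",(105,130),(172,212)),("green",(50,80),(305,352)),("yellow",(22,35),(355,395))]:
    k=cv2.inRange(hsv,(lo,130,60),(hi,255,255)); k[:, :x0]=0;k[:,x1:]=0;k[:140]=0;k[245:]=0
    nn,lab,st,ce=cv2.connectedComponentsWithStats(k)
    for i in range(1,nn):
        if st[i,4]<40: continue
        v,u=np.where(lab==i); z=.004 if st[i,4]>600 else .016
        p=np.array([w(m,a,b,z)[:2] for a,b in zip(u,v)],np.float32)
        (cx,cy),(a,b),an=cv2.minAreaRect(p*1000)
        box=cv2.boxPoints(((cx,cy),(a,b),an)); e=max([box[1]-box[0],box[2]-box[1]],key=np.linalg.norm)
        print(n,st[i,4],"rect c",round(cx,1),round(cy,1),"size",round(a),round(b),"mean",p.mean(0)*1000,"yaw",np.degrees(np.arctan(e[1]/e[0])))
mw=camera_model("wrist");print(mw)
E
```

```text
red 108 rect c 676.0 320.1 size 45 18 mean [675.9303  319.50143] yaw 89.00872
red 1033 rect c 576.9 324.3 size 57 157 mean [575.6889  324.17844] yaw -1.9186082
blue 119 rect c 679.5 208.6 size 23 47 mean [679.62103 208.01385] yaw -82.59075
blue 1100 rect c 580.6 195.5 size 160 59 mean [579.8887  195.37518] yaw 7.9496474
green 105 rect c 614.5 -177.8 size 21 44 mean [ 614.43964 -178.77087] yaw -80.38734
green 1062 rect c 516.1 -195.0 size 158 55 mean [ 515.2322 -194.8138] yaw 9.796431
yellow 104 rect c 617.6 -319.3 size 43 18 mean [ 617.6663 -320.2933] yaw 89.04297
yellow 1061 rect c 517.5 -323.0 size 158 54 mean [ 516.5779  -322.89832] yaw 1.8812122
{'camera_matrix': array([[265.65163291,   0.        , 252.36645514],
       [  0.        , 265.65163291, 194.70138225],
       [  0.        ,   0.        ,   1.        ]]), 'pose': array([[ 0.40653521,  0.87651132,  0.25779259,  0.20814962],
       [ 0.91363249, -0.38933939, -0.11700644,  0.64609085],
       [-0.00218866,  0.28309493, -0.9590894 ,  0.373753  ],
       [ 0.        ,  0.        ,  0.        ,  1.        ]])}
```

View pics/crop.png

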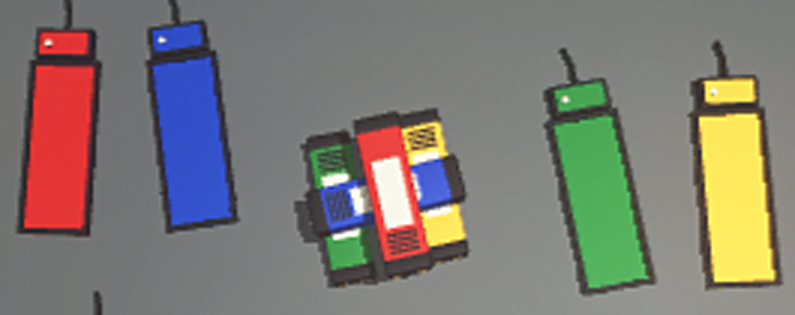

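View pics/stack.png

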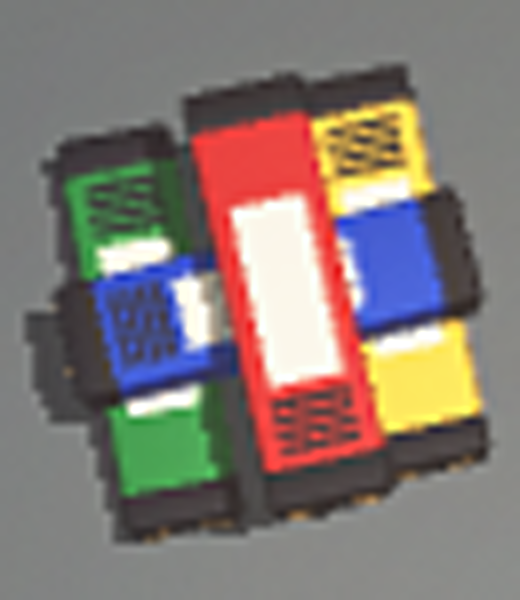

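```bash
cat >> h.py <<'E'
def plan(x,y,z,packyaw):
    """pack long axis yaw (rad); tool y down, jaw axis z horizontal, perpendicular to pack"""
    s=get_state();R0=R.from_quat(s["tcp_rot"]);best=None
    for k in (0,np.pi):
        a=packyaw+np.pi/2+k; zt=np.array([np.cos(a),np.sin(a),0]);yt=np.array([0,0,-1.]);xt=np.cross(yt,zt)
        Rt=R.from_matrix(np.c_[xt,yt,zt]);rv=(R0.inv()*Rt).as_rotvec()
        if best is None or np.linalg.norm(rv)<np.linalg.norm(best[0]): best=(rv,Rt)
    rv,Rt=best;d=np.array([x,y,z])-s["eef_pos"]
    print("t",round(s["time"],2),"pos",s["eef_pos"].round(4),"q6",s["qpos"][5].round(2),"open",round(s["opening"],3),"F",s["contact_force"].round(1))
    print(" turn",rv.round(3),"rows>=",np.ceil(abs(rv).max()/.186)," shift(after turn)",Rt.inv().apply(d).round(4),"without turn",R0.inv().apply(d).round(4))
E
python3 - <<'E'
from h import *
m=camera_model("top")
q={"red":(.108,[(193,135),(310,108),(383,447),(268,473)]),"blue":(.072,[(95,280),(425,195),(445,310),(110,385)]),
"green":(.036,[(65,178),(174,160),(225,472),(118,495)]),"yellow":(.036,[(308,118),(415,100),(480,415),(375,435)])}
for n,(z,c) in q.items():
    p=np.array([w(m,225+(x+.5)/8-.5,168+(y+.5)/8-.5,z)[:2] for x,y in c])
    if n=="blue": e=(p[1]+p[2]-p[0]-p[3])
    else: e=p[0]+p[1]-p[2]-p[3]
    L=[np.linalg.norm(p[i]-p[i-1])*1000 for i in range(4)]
    print(n,p.mean(0).round(4),"yaw",np.arctan2(e[1],e[0]).round(3),np.round(L))
    if n=="red": plan(*p.mean(0),.19,np.arctan2(e[1],e[0]))
print(R.from_quat(get_state()["tcp_rot"]).as_matrix().round(2))
E
```

```text
red [0.5106 0.0007] yaw 0.2 [114.  39. 114.  38.]
t 0.1 pos [0.2741 0.6162 0.2244] q6 -0.15 open 0.999 F [-0.8  0.5  0.5]
 turn [ 0.002 -0.618 -0.001] rows>= 4.0  shift(after turn) [ 0.1098  0.0344 -0.6501] without turn [ 0.4664  0.0353 -0.4659]
blue [0.5153 0.0075] yaw -1.346 [ 36. 115.  40. 115.]
green [0.51   0.0511] yaw 0.157 [113.  39. 111.  38.]
yellow [ 0.5296 -0.0356] yaw 0.185 [114.  38. 113.  37.]
[[ 0.91 -0.    0.41]
 [-0.41 -0.    0.91]
 [-0.   -1.   -0.  ]]
```

carry_out(
  moves=[
    [0,-0.1545,0,0,0,0,-1],
    [0,-0.1545,0,0,0,0,-1],
    [0,-0.1545,0,0,0,0,-1],
    [0,-0.1545,0,0,0,0,-1],
    [0,0,0,0.01,0,-0.059,-1],
    [0,0,0,0.01,0,-0.059,-1],
    [0,0,0,0.01,0,-0.059,-1],
    [0,0,0,0.01,0,-0.059,-1],
    [0,0,0,0.01,0,-0.059,-1],
    [0,0,0,0.01,0,-0.059,-1],
  ],
)

```text
time: 1.35
eef_pos: [0.4034, 0.2796, 0.2254]
tcp_rot: [0.704, 0.07, -0.071, -0.704]
contact_force: [0.9, -0.5, 0.3]
opening: 0.995
```

carry_out(
  moves=[
    [0,0,0,0.01,0,-0.059,-1],
    [0,0,0,0.01,0,-0.059,-1],
    [0,0,0,0.01,0,-0.059,-1],
    [0,0,0,0.01,0,-0.059,-1],
    [0,0,0,0.01,0,-0.059,-1],
    [0,0,0,0,0,0,-1],
    [0,0,0,0,0,0,-1],
  ],
  squeeze=50,
)

```text
time: 2.22
eef_pos: [0.5102, 0.0024, 0.2251]
tcp_rot: [-0.703, -0.07, 0.071, 0.704]
contact_force: [-0.8, 0.2, 0.4]
opening: 1.001
```

```bash
python3 - <<'E'
from h import *
plan(.5106,.0007,.099,.2)
im,m=snap("wrist","w1")
for z,x,y in [(.108,.5106,.0007),(.072,.5153,.0075),(.036,.51,.0511),(.036,.5296,-.0356)]: print(px(m,(x,y,z)))
cv2.imwrite("pics/w1b.png",cv2.resize(im,(800,600),interpolation=cv2.INTER_CUBIC))
E
```

```text
t 2.23 pos [0.5102 0.0024 0.2251] q6 -1.96 open 1.001 F [-0.8  0.2  0.4]
 turn [-0.001 -0.002 -0.001] rows>= 1.0  shift(after turn) [ 0.      0.1261 -0.0018] without turn [ 0.0002  0.1261 -0.0019]
[250.13323136 188.95219589]
[255.251842   185.83214376]
[288.38627795 181.46823624]
[220.55220765 183.04662268]
```

View pics/w1b.png

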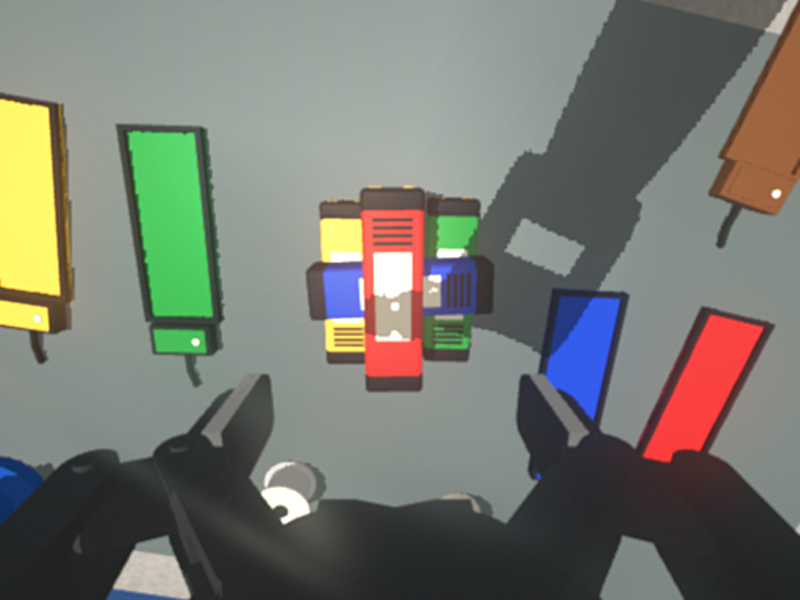

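The wrist view shows the red pack upright at about (393,293), within 2 mm of where the top camera put it. The yaw is aligned too, so I'm descending and gripping.

carry_out(
  moves=[
    [0,0,0,0,0.04,-0.002,-1],
    [0,0,0,0,0.04,0,-1],
    [0,0,0,0,0.03,0,-1],
    [0,0,0,0,0.016,0,-1],
    [0,0,0,0,0,0,1],
    [0,0,0,0,0,0,1],
    [0,0,0,0,0,0,1],
    [0,0,0,0,0,0,1],
    [0,0,0,0,0,0,1],
    [0,0,0,0,0,0,1],
  ],
)

```text
time: 3.52
eef_pos: [0.5132, 0.0001, 0.1025]
tcp_rot: [0.704, 0.072, -0.068, -0.703]
contact_force: [0.1, 1.7, 6.3]
opening: 0.001
```

```bash
python3 - <<'E'
from h import *
plan(.5769,.3243,.2,-.033)
E
```

```text
t 3.52 pos [5.132e-01 1.000e-04 1.025e-01] q6 -1.97 open 0.001 F [0.1 1.7 6.3]
 turn [0.001 0.232 0.005] rows>= 2.0  shift(after turn) [ 0.053  -0.0975  0.3261] without turn [ 0.127  -0.0974  0.3051]
```

```bash
python3 - <<'E'
from h import *
im,m=snap("wrist","w2")
im2,_=snap("side","s2")
a=cv2.resize(im,(400,300));b=cv2.resize(im2[130:280,170:370],(400,300),interpolation=cv2.INTER_CUBIC)
cv2.imwrite("pics/c2.png",np.hstack([a,b]))
E
```

```text
(no output)
```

View pics/c2.png

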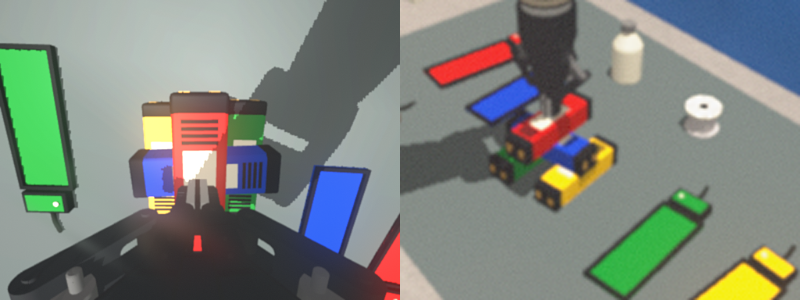

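The fingers shut above the pack without gripping it. I'll check where the tips really are.

carry_out(
  moves=[
    [0,0,0,0,-0.03,0,1],
    [0,0,0,0,-0.03,0,1],
    [0,0,0,0,-0.03,0,1],
    [0,0,0,0,0,0,1],
  ],
)

```text
time: 4.12
eef_pos: [0.5131, -0.0002, 0.1932]
tcp_rot: [0.704, 0.073, -0.068, -0.703]
contact_force: [-0.5, 0.3, -1.2]
opening: -0.0
```

```bash
python3 - <<'E'
from h import *
s=get_state();Rm=R.from_quat(s["tcp_rot"]);print(s["eef_pos"],s["opening"],s["contact_force"])
im,m=snap("wrist","w3")
for d in (-.04,-.02,-.01,0,.01,.019,.03): print(d,px(m,s["eef_pos"]+Rm.apply([0,d,0])))
for dx in (-.011,.011): print(dx,px(m,s["eef_pos"]+Rm.apply([dx,.019,0])))
a=cv2.resize(im[130:384,150:360],None,fx=2.3,fy=2.3,interpolation=cv2.INTER_CUBIC)
cv2.imwrite("pics/w3c.png",a)
E
```

```text
[ 5.13125032e-01 -1.93020578e-04  1.93249120e-01] -0.0003726713794937122 [-0.48997125  0.26583117 -1.18134778]
-0.04 [251.44399689 276.0309122 ]
-0.02 [251.57476539 254.81167688]
-0.01 [251.627939  246.1834254]
0 [251.6748804  238.56644957]
0.01 [251.71662459 231.79280149]
0.019 [251.75043027 226.30730078]
0.03 [251.78762971 220.27110827]
-0.011 [251.74178965 211.18079247]
0.011 [251.75877969 240.9240358 ]
```

View pics/w3c.png

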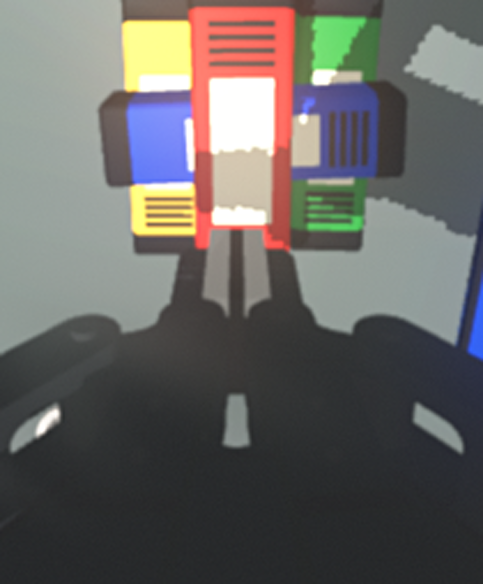

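The finger tips really stand about 5 mm behind the reported TCP when shut, not 19 mm ahead. The picture and the contact height (tip at 0.108 with the TCP at 0.1025) agree on this, so I'll grip about 24 mm deeper.

carry_out(
  moves=[
    [0,0,0,-0.002,0,0,-1],
    [0,0,0,0,0,0,-1],
    [0,0,0,0,0,0,-1],
    [0,0,0,0,0,0,-1],
    [0,0,0,0,0.04,0,-1],
    [0,0,0,0,0.04,0,-1],
    [0,0,0,0,0.025,0,-1],
    [0,0,0,0,0.012,0,-1],
    [0,0,0,0,0,0,-1],
  ],
)

```text
time: 5.3
eef_pos: [0.5089, -0.0001, 0.0723]
tcp_rot: [-0.703, -0.07, 0.071, 0.704]
contact_force: [0.6, -0.5, 1.0]
opening: 1.002
```

carry_out(
  moves=[
    [0,0,0,0,0,0,1],
    [0,0,0,0,0,0,1],
    [0,0,0,0,0,0,1],
    [0,0,0,0,0,0,1],
    [0,0,0,0,0,0,1],
    [0,0,0,0,0,0,1],
  ],
)

```text
time: 6.05
eef_pos: [0.5101, -0.0001, 0.0741]
tcp_rot: [0.704, 0.071, -0.07, -0.703]
contact_force: [-0.2, 0.5, 5.5]
opening: 0.457
```

carry_out(
  moves=[
    [0,0,0,0,-0.02,0,1],
    [0,0,0,0,-0.05,0,1],
    [0,0,0,0,-0.06,0,1],
    [0,0,0,0,0,0,1],
  ],
)

```text
time: 6.55
eef_pos: [0.5121, -0.0007, 0.208]
tcp_rot: [0.705, 0.074, -0.067, -0.702]
contact_force: [0.2, -0.1, -3.3]
opening: 0.458
```

```bash
python3 - <<'E'
from h import *
plan(.5769,.3243,.2,-.033)
im,m=snap("wrist","w4")
im2,_=snap("side","s4")
a=cv2.resize(im,(400,300));b=cv2.resize(im2[100:250,150:350],(800,600),interpolation=cv2.INTER_CUBIC)[100:400,200:600]
cv2.imwrite("pics/c4.png",np.hstack([a,b]))
E
```

```text
t 6.55 pos [ 0.5121 -0.0007  0.208 ] q6 -1.97 open 0.458 F [ 0.2 -0.1 -3.3]
 turn [0.003 0.232 0.01 ] rows>= 2.0  shift(after turn) [0.054 0.008 0.327] without turn [0.1278 0.0079 0.3058]
```

View pics/c4.png

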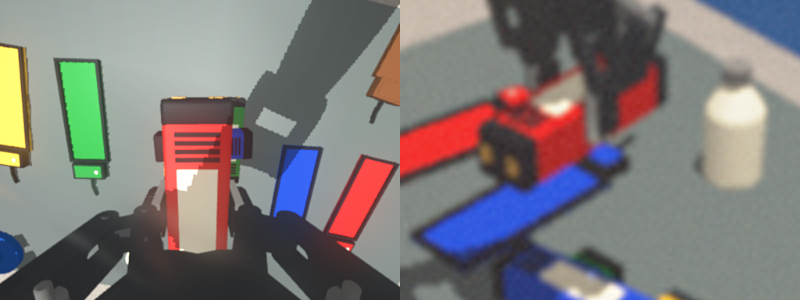

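carry_out(
  moves=[
    [0,0.116,0.005,0,0,0,1],
    [0,0.116,0.005,0,0,0,1],
    [0,0,0,0.009,0,0.0545,1],
    [0,0,0,0.009,0,0.0545,1],
    [0,0,0,0.009,0,0.0545,1],
    [0,0,0,0.009,0,0.0545,1],
    [0,0,0,0.009,0,0.0545,1],
    [0,0,0,0.009,0,0.0545,1],
    [0,0,0,0,0,0,1],
    [0,0,0,0,0,0,1],
  ],
)

```text
time: 7.9
eef_pos: [0.5721, 0.3243, 0.1978]
tcp_rot: [0.708, -0.017, 0.006, -0.706]
contact_force: [0.2, 0.4, -3.5]
opening: 0.461
```

```bash
python3 - <<'E'
from h import *
plan(.5769,.3243,.015,-.033)
E
```

```text
t 7.9 pos [0.5721 0.3243 0.1978] q6 -1.18 open 0.461 F [ 0.2  0.4 -3.5]
 turn [ 0.004  0.001 -0.016] rows>= 1.0  shift(after turn) [4.800e-03 1.828e-01 1.000e-04] without turn [0.0078 0.1827 0.0009]
```

carry_out(
  moves=[
    [0.004,0,-0.016,0.0025,0,0,1],
    [0,0,0,0.0025,0.05,0,1],
    [0,0,0,0,0.05,0,1],
    [0,0,0,0,0.05,0,1],
    [0,0,0,0,0.02,0,1],
    [0,0,0,0,0.008,0,1],
    [0,0,0,0,0,0,1],
  ],
)

```text
time: 8.78
eef_pos: [0.5812, 0.3254, 0.0254]
tcp_rot: [-0.706, 0.009, -0.015, 0.708]
contact_force: [-0.3, -0.3, -2.9]
opening: 0.461
```

```bash
python3 - <<'E'
from h import *
plan(.5769,.3243,.008,-.033)
im2,m=snap("side","s5")
u,v=px(m,(.577,.324,.02)).astype(int);print(u,v)
b=cv2.resize(im2[v-38:v+38,u-50:u+50],(800,600),interpolation=cv2.INTER_CUBIC)
cv2.imwrite("pics/c5.png",b)
E
```

```text
t 8.78 pos [0.5812 0.3254 0.0254] q6 -1.18 open 0.461 F [-0.3 -0.3 -2.9]
 turn [-0.004 -0.     0.009] rows>= 1.0  shift(after turn) [-0.0043  0.0174 -0.0013] without turn [-0.0044  0.0174 -0.0013]
205 157
```

View pics/c5.png

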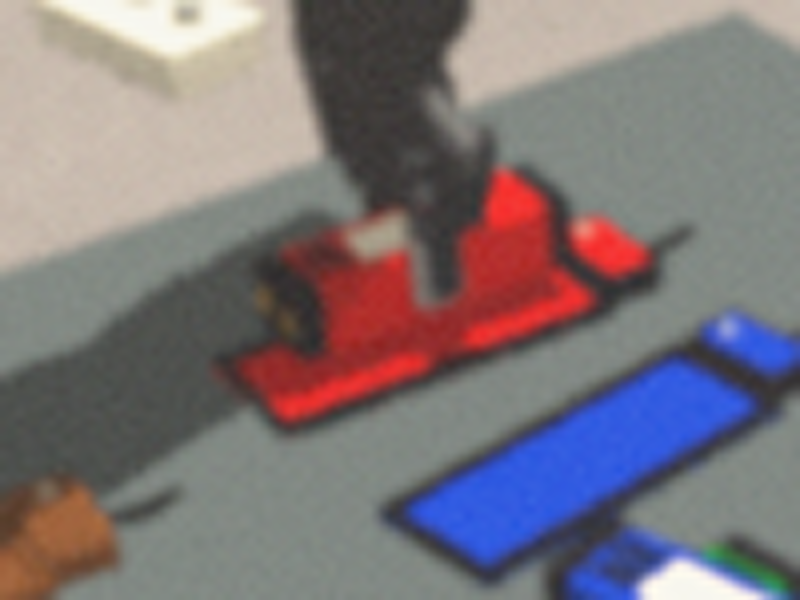

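carry_out(
  moves=[
    [0,0,0.005,-0.004,0,-0.001,1],
    [0,0,0,0,0.008,0,1],
    [0,0,0,0,0.006,0,1],
    [0,0,0,0,0,0,1],
  ],
)

```text
time: 9.32
eef_pos: [0.5751, 0.3242, 0.0086]
tcp_rot: [-0.706, 0.012, -0.011, 0.708]
contact_force: [0.0, -0.0, -4.1]
opening: 0.458
```

```bash
python3 - <<'E'
from h import *
plan(.5769,.3243,.007,-.033)
E
```

```text
t 9.32 pos [0.5751 0.3242 0.0086] q6 -1.18 open 0.458 F [ 0.  -0.  -4.1]
 turn [-0.002  0.    -0.001] rows>= 1.0  shift(after turn) [0.0018 0.0016 0.0002] without turn [0.0018 0.0016 0.0002]
```

carry_out(
  moves=[
    [0,0,0,0,0.001,0,1],
    [0,0,0,0,0,0,-1],
    [0,0,0,0,0,0,-1],
    [0,0,0,0,0,0,-1],
    [0,0,0,0,0,0,-1],
    [0,0,0,0,-0.03,0,-1],
    [0,0,0,0,-0.06,0,-1],
    [0,0,0,0,-0.06,0,-1],
    [0,0,0,0,-0.05,0,-1],
    [0,0,0,0,0,0,-1],
  ],
)

```text
time: 10.58
eef_pos: [0.5787, 0.3251, 0.2162]
tcp_rot: [-0.704, 0.007, -0.016, 0.71]
contact_force: [0.3, 0.2, 0.0]
opening: 1.003
```

```bash
python3 - <<'E'
from h import *
plan(.5153,.0075,.2,-1.346)
im,m=snap("wrist","w6")
plan(.5153,.0075,.2,-1.346)
cv2.imwrite("pics/w6b.png",cv2.resize(im,(800,600),interpolation=cv2.INTER_CUBIC))
c=[.5769,.3243];a=-.033
for s,t in ((1,1),(1,-1),(-1,-1),(-1,1)):
    x,y=.07*s,.02*t
    print(px(m,(c[0]+x*np.cos(a)-y*np.sin(a),c[1]+x*np.sin(a)+y*np.cos(a),.04))*1.5625)
E
```

```text
t 10.57 pos [0.5787 0.3251 0.2162] q6 -1.18 open 1.003 F [0.3 0.2 0. ]
 turn [-0.015  1.313  0.006] rows>= 8.0  shift(after turn) [ 0.2955  0.0162 -0.1326] without turn [-0.0532  0.0131 -0.3196]
t 10.62 pos [0.577  0.3244 0.2123] q6 -1.18 open 0.999 F [-0.5  0.1  0.3]
 turn [-0.009  1.313  0.002] rows>= 8.0  shift(after turn) [ 0.2952  0.0123 -0.1308] without turn [-0.0514  0.0103 -0.3188]
[414.85832636 351.59370401]
[367.70968478 351.71394668]
[364.2614716  179.32314362]
[417.68657644 179.34855626]
```

View pics/w6b.png

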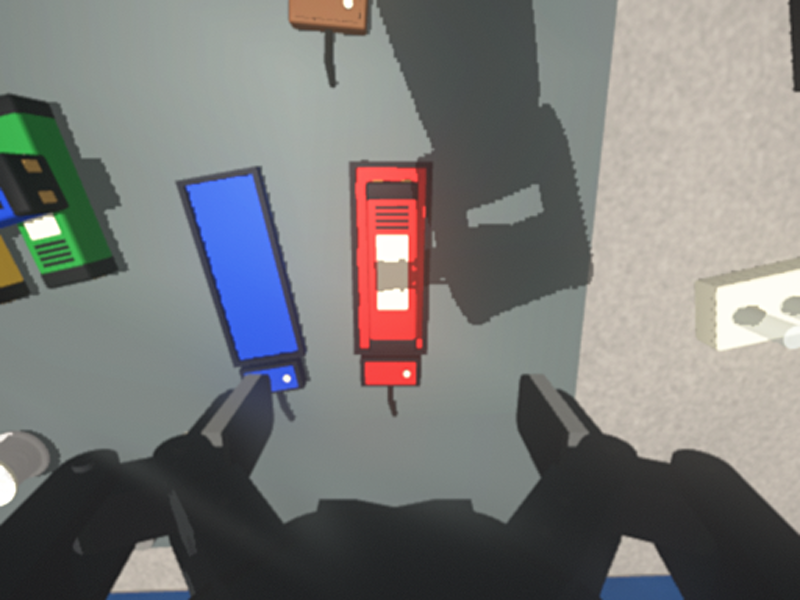

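The red pack lies flat in the red cradle at about (393,268), with floor showing on both sides. Next is the blue pack.

carry_out(
  moves=[
    [-0.002,0.164,0,0,0,0,-1],
    [-0.002,0.164,0,0,0,0,-1],
    [-0.002,0.164,0,0,0,0,-1],
    [-0.002,0.164,0,0,0,0,-1],
    [0,0.164,0,0,0,0,-1],
    [0,0.164,0,0,0,0,-1],
    [0,0.164,0,0,0,0,-1],
    [0,0.164,0,0,0,0,-1],
    [0,0,0,0.049,0,-0.022,-1],
    [0,0,0,0.049,0,-0.022,-1],
  ],
)

```text
time: 11.88
eef_pos: [0.5531, 0.2175, 0.2063]
tcp_rot: [0.556, -0.44, 0.44, -0.551]
contact_force: [0.7, -0.2, 0.1]
opening: 0.998
```

carry_out(
  moves=[
    [0,0,0,0.049,0,-0.022,-1],
    [0,0,0,0.049,0,-0.022,-1],
    [0,0,0,0.049,0,-0.022,-1],
    [0,0,0,0.049,0,-0.022,-1],
    [0,0,0,0,0,0,-1],
    [0,0,0,0,0,0,-1],
  ],
)

```text
time: 12.62
eef_pos: [0.5122, 0.008, 0.2088]
tcp_rot: [0.555, -0.441, 0.44, -0.551]
contact_force: [0.1, 0.8, -0.4]
opening: 0.998
```

```bash
python3 - <<'E'
from h import *
plan(.5153,.0075,.039,-1.346)
im,m=snap("wrist","w7")
plan(.5153,.0075,.039,-1.346)
cv2.imwrite("pics/w7b.png",cv2.resize(im,(800,600),interpolation=cv2.INTER_CUBIC))
for c,a,z in (([.5153,.0075],-1.346,.072),([.51,.0511],.175,.036),([.5296,-.0356],.18,.036)):
  for s,t in ((1,1),(1,-1),(-1,-1),(-1,1)):
    x,y=.07*s,.02*t
    print((px(m,(c[0]+x*np.cos(a)-y*np.sin(a),c[1]+x*np.sin(a)+y*np.cos(a),z))*1.5625).round())
E
```

```text
t 12.62 pos [0.5122 0.008  0.2088] q6 -0.4 open 0.998 F [ 0.1  0.8 -0.4]
 turn [0.005 0.    0.003] rows>= 1.0  shift(after turn) [0.0012 0.1698 0.0029] without turn [0.0008 0.1698 0.0038]
t 12.68 pos [0.5124 0.0085 0.2091] q6 -0.4 open 0.996 F [-0.2 -0.1 -0.1]
 turn [0.004 0.002 0.003] rows>= 1.0  shift(after turn) [0.0016 0.1701 0.0026] without turn [0.0012 0.1701 0.0033]
[426. 379.]
[373. 378.]
[370. 187.]
[430. 187.]
[500. 200.]
[494. 253.]
[314. 243.]
[314. 190.]
[492. 312.]
[486. 357.]
[320. 350.]
[319. 304.]
```

View pics/w7b.png

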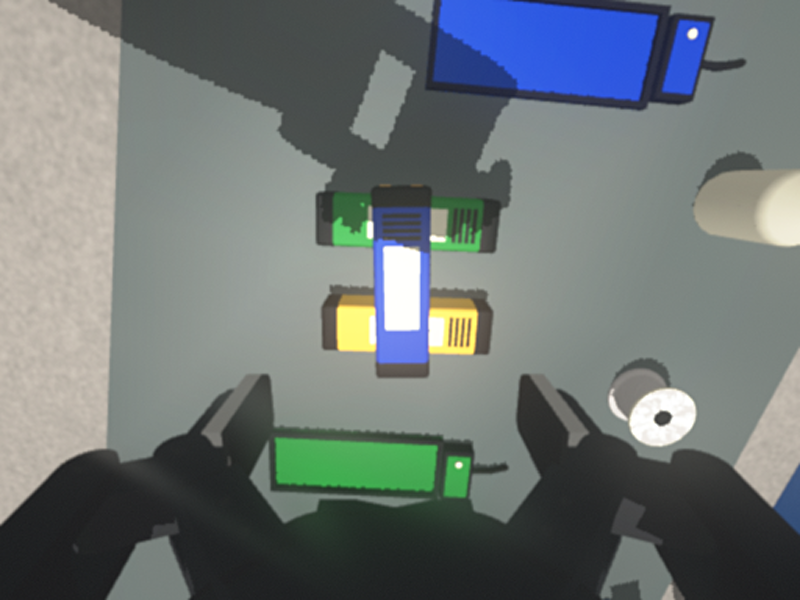

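Blue appears at (372–431, 187–377), within about 1 mm of the prediction. Green is at (408,222) and yellow at (407,324).

carry_out(
  moves=[
    [0.004,0.001,0.003,0.001,0,0.003,-1],
    [0,0,0,0,0.05,0,-1],
    [0,0,0,0,0.05,0,-1],
    [0,0,0,0,0.04,0,-1],
    [0,0,0,0,0.02,0,-1],
    [0,0,0,0,0.009,0,-1],
    [0,0,0,0,0,0,-1],
    [0,0,0,0,0,0,-1],
  ],
)

```text
time: 13.68
eef_pos: [0.5175, 0.0074, 0.0425]
tcp_rot: [-0.552, 0.439, -0.442, 0.554]
contact_force: [-0.3, -0.3, 0.3]
opening: 1.001
```

carry_out(
  moves=[
    [0,0,0,0,0,0,1],
    [0,0,0,0,0,0,1],
    [0,0,0,0,0,0,1],
    [0,0,0,0,0,0,1],
    [0,0,0,0,0,0,1],
    [0,0,0,0,-0.02,0,1],
    [0,0,0,0,-0.05,0,1],
    [0,0,0,0,-0.05,0,1],
    [0,0,0,0,-0.04,0,1],
    [0,0,0,0,0,0,1],
  ],
)

```text
time: 14.92
eef_pos: [0.5174, 0.0072, 0.2038]
tcp_rot: [-0.552, 0.438, -0.443, 0.554]
contact_force: [-0.6, -0.2, -3.7]
opening: 0.457
```

```bash
python3 - <<'E'
from h import *
plan(.5803,.1955,.2,.139)
E
```

```text
t 14.93 pos [0.5174 0.0072 0.2038] q6 -0.41 open 0.457 F [-0.6 -0.2 -3.7]
 turn [-0.003 -1.485  0.007] rows>= 8.0  shift(after turn) [0.0883 0.0038 0.1777] without turn [-0.1695  0.0039  0.1033]
```

carry_out(
  moves=[
    [0,-0.165,0.001,0,0,0,1],
    [0,-0.165,0.001,0,0,0,1],
    [0,-0.165,0.001,0,0,0,1],
    [0,-0.165,0.001,0,0,0,1],
    [0,-0.165,0.001,0,0,0,1],
    [0,-0.165,0.001,0,0,0,1],
    [0,-0.165,0,0,0,0,1],
    [0,-0.165,0,0,0,0,1],
    [0,-0.165,0,0,0,0,1],
    [0,0,0,0.022,0,0.0445,1],
  ],
)

```text
time: 16.18
eef_pos: [0.5296, 0.0531, 0.1972]
tcp_rot: [-0.704, -0.045, 0.051, 0.707]
contact_force: [0.7, -0.2, -3.6]
opening: 0.458
```

carry_out(
  moves=[
    [0,0,0,0.022,0,0.0445,1],
    [0,0,0,0.022,0,0.0445,1],
    [0,0,0,0.022,0,0.0445,1],
    [0,0,0,0,0,0,1],
    [0,0,0,0,0,0,1],
  ],
)

```text
time: 16.8
eef_pos: [0.5767, 0.1956, 0.1982]
tcp_rot: [-0.704, -0.047, 0.052, 0.706]
contact_force: [0.6, 0.4, -4.1]
opening: 0.46
```

```bash
python3 - <<'E'
from h import *
plan(.5803,.1955,.012,.139)
E
```

```text
t 16.8 pos [0.5767 0.1956 0.1982] q6 -1.55 open 0.46 F [ 0.6  0.4 -4.1]
 turn [-0.003  0.001 -0.008] rows>= 1.0  shift(after turn) [ 0.0036  0.1862 -0.0006] without turn [ 0.005   0.1861 -0.0011]
```

carry_out(
  moves=[
    [-0.003,0,-0.008,0.003,0,-0.001,1],
    [0,0,0,0,0.05,0,1],
    [0,0,0,0,0.05,0,1],
    [0,0,0,0,0.05,0,1],
    [0,0,0,0,0.018,0,1],
    [0,0,0,0,0.005,0,1],
    [0,0,0,0,0,0,1],
    [0,0,0,0,0,0,1],
  ],
)

```text
time: 17.8
eef_pos: [0.5847, 0.196, 0.0314]
tcp_rot: [-0.705, -0.053, 0.045, 0.706]
contact_force: [0.5, -0.5, -3.2]
opening: 0.454
```

```bash
python3 - <<'E'
from h import *
plan(.5803,.1955,.012,.139)
E
```

```text
t 17.8 pos [0.5847 0.196  0.0314] q6 -1.55 open 0.454 F [ 0.5 -0.5 -3.2]
 turn [-0.001  0.     0.011] rows>= 1.0  shift(after turn) [-0.0044  0.0194  0.0001] without turn [-0.0046  0.0194  0.0001]
```

carry_out(
  moves=[
    [0,0,0.006,-0.004,0,0,1],
    [0,0,0,0,0.009,0,1],
    [0,0,0,0,0.008,0,1],
    [0,0,0,0,0,0,1],
    [0,0,0,0,0,0,1],
  ],
)

```text
time: 18.42
eef_pos: [0.5785, 0.1951, 0.0114]
tcp_rot: [-0.705, -0.049, 0.049, 0.706]
contact_force: [-0.1, 0.2, -3.8]
opening: 0.456
```

```bash
python3 - <<'E'
from h import *
plan(.5803,.1955,.010,.139)
E
```

```text
t 18.43 pos [0.5785 0.1951 0.0114] q6 -1.55 open 0.456 F [-0.1  0.2 -3.8]
 turn [-0.001  0.    -0.   ] rows>= 1.0  shift(after turn) [0.0018 0.0014 0.0001] without turn [0.0018 0.0014 0.0001]
```

Release and rise, then go over to the bottom packs.

carry_out(
  moves=[
    [0,0,0,0.001,0.001,0,1],
    [0,0,0,0,0,0,-1],
    [0,0,0,0,0,0,-1],
    [0,0,0,0,0,0,-1],
    [0,0,0,0,0,0,-1],
    [0,0,0,0,-0.03,0,-1],
    [0,0,0,0,-0.06,0,-1],
    [0,0,0,0,-0.06,0,-1],
    [0,0,0,0,-0.05,0,-1],
    [0,0,0,0,0,0,-1],
  ],
)

```text
time: 19.68
eef_pos: [0.5828, 0.1957, 0.2177]
tcp_rot: [-0.705, -0.054, 0.045, 0.706]
contact_force: [0.7, 0.2, -0.2]
opening: 1.003
```

```bash
python3 - <<'E'
from h import *
plan(.51,.0511,.2,.175)
im,m=snap("wrist","w8")
cv2.imwrite("pics/w8b.png",cv2.resize(im,(800,600),interpolation=cv2.INTER_CUBIC))
E
```

```text
t 19.68 pos [0.5828 0.1957 0.2177] q6 -1.55 open 1.003 F [ 0.7  0.2 -0.2]
 turn [-0.001 -0.036  0.013] rows>= 1.0  shift(after turn) [-0.0969  0.0177 -0.1297] without turn [-0.0924  0.0164 -0.1331]
```

View pics/w8b.png

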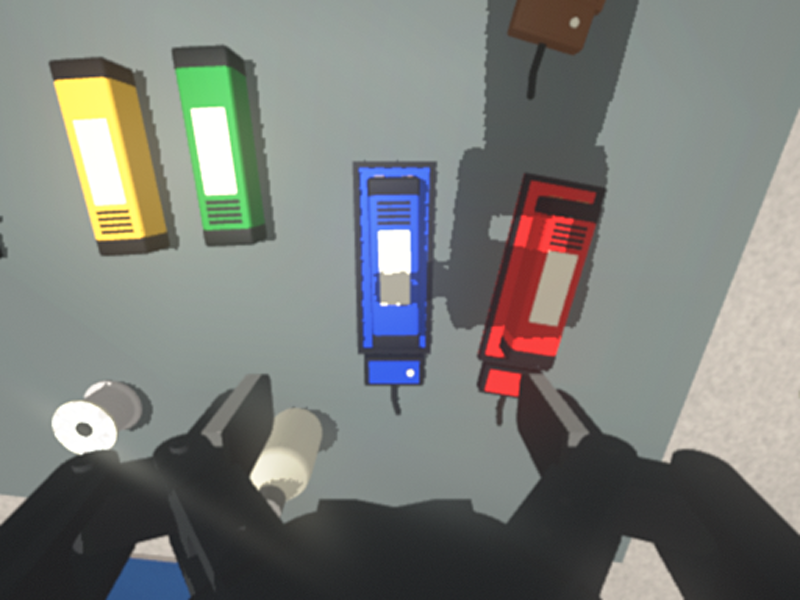

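Blue is seated at (395,265), centred in its cradle, and red is still in place. I'll locate green and yellow from their label centres, (214,151) and (99,162).

```bash
python3 - <<'E'
from h import *
m=camera_model("wrist")
im=cv2.imread("pics/w8.png");hsv=cv2.cvtColor(im,cv2.COLOR_BGR2HSV)
for n,(u0,u1,v0,v1) in {"green":(112,160,60,132),"yellow":(42,84,68,138)}.items():
    k=cv2.inRange(hsv,(0,0,200),(180,70,255));kk=np.zeros_like(k);kk[v0:v1,u0:u1]=k[v0:v1,u0:u1]
    v,u=np.where(kk>0);p=np.array([w(m,a,b,.036)[:2] for a,b in zip(u,v)])
    (cx,cy),(a,b),an=r=cv2.minAreaRect((p*1000).astype(np.float32));box=cv2.boxPoints(r)
    e=max([box[1]-box[0],box[2]-box[1]],key=np.linalg.norm)
    print(n,len(u),"rect",cx,cy,a,b,"mean",p.mean(0),"yaw",np.arctan(e[1]/e[0]))
print(get_state()["eef_pos"])
E
```

```text
green 1245 rect 507.9876403808594 50.82017135620117 61.238800048828125 25.519386291503906 mean [0.50717251 0.05072305] yaw 0.18318722
yellow 1187 rect 528.1646728515625 -36.63549041748047 60.53125 31.5787410736084 mean [ 0.5268279  -0.03362611] yaw 0.19899866
[0.58106861 0.19536398 0.21400605]
```

carry_out(
  moves=[
    [0,-0.044,0.01,0,0,0,-1],
    [0,0,0,-0.032,0,-0.0435,-1],
    [0,0,0,-0.032,0,-0.0435,-1],
    [0,0,0,-0.032,0,-0.0435,-1],
    [0,0,0,0,0,0,-1],
    [0,0,0,0,0,0,-1],
  ],
)

```text
time: 20.48
eef_pos: [0.5085, 0.0494, 0.2103]
tcp_rot: [-0.704, -0.06, 0.069, 0.705]
contact_force: [-0.2, -0.1, -0.3]
opening: 0.999
```

```bash
python3 - <<'E'
from h import *
plan(.508,.0508,.0055,.18)
E
```

```text
t 20.48 pos [0.5085 0.0494 0.2103] q6 -1.85 open 0.999 F [-0.2 -0.1 -0.3]
 turn [-0.002  0.003 -0.012] rows>= 1.0  shift(after turn) [-0.0003  0.2048  0.0014] without turn [0.0021 0.2048 0.001 ]
```

carry_out(
  moves=[
    [-0.002,0.003,-0.006,0,0.05,0.001,-1],
    [0,0,0,0,0.05,0,-1],
    [0,0,0,0,0.05,0,-1],
    [0,0,0,0,0.035,0,-1],
    [0,0,0,0,0.012,0,-1],
    [0,0,0,0,0.003,0,-1],
    [0,0,0,0,0,0,-1],
    [0,0,0,0,0,0,-1],
  ],
)

```text
time: 21.48
eef_pos: [0.5093, 0.05, 0.0132]
tcp_rot: [0.705, 0.064, -0.064, -0.704]
contact_force: [0.3, -0.5, -0.2]
opening: 0.999
```

```bash
python3 - <<'E'
from h import *
plan(.508,.0508,.0055,.18)
E
```

```text
t 21.48 pos [0.5093 0.05   0.0132] q6 -1.85 open 0.999 F [ 0.3 -0.5 -0.2]
 turn [ 0.002  0.    -0.001] rows>= 1.0  shift(after turn) [-0.0011  0.0077  0.001 ] without turn [-0.0011  0.0077  0.001 ]
```

carry_out(
  moves=[
    [0,0,0,-0.001,0.007,0.001,-1],
    [0,0,0,0,0,0,1],
    [0,0,0,0,0,0,1],
    [0,0,0,0,0,0,1],
    [0,0,0,0,0,0,1],
    [0,0,0,0,0,0,1],
  ],
)

```text
time: 22.22
eef_pos: [0.5072, 0.0506, 0.005]
tcp_rot: [0.705, 0.063, -0.065, -0.704]
contact_force: [0.0, -1.1, 1.6]
opening: 0.456
```

carry_out(
  moves=[
    [0,0,0,0,-0.02,0,1],
    [0,0,0,0,-0.05,0,1],
    [0,0,0,0,-0.05,0,1],
    [0,0,0,0,-0.05,0,1],
    [0,0,0,0,0,0,1],
    [0,0,0,0,0,0,1],
  ],
)

```text
time: 22.98
eef_pos: [0.5056, 0.0513, 0.1722]
tcp_rot: [0.704, 0.061, -0.066, -0.704]
contact_force: [-0.9, 1.1, -4.0]
opening: 0.458
```

```bash
python3 - <<'E'
from h import *
plan(.516,-.195,.18,.171)
E
```

```text
t 22.98 pos [0.5056 0.0513 0.1722] q6 -1.85 open 0.458 F [-0.9  1.1 -4. ]
 turn [-0.     0.009 -0.008] rows>= 1.0  shift(after turn) [-0.0317 -0.0078 -0.2445] without turn [-0.034  -0.0076 -0.2442]
```

carry_out(
  moves=[
    [0,0.009,-0.004,0,0,0,1],
    [0,0,0,-0.0065,0,-0.049,1],
    [0,0,0,-0.0065,0,-0.049,1],
    [0,0,0,-0.0065,0,-0.049,1],
    [0,0,0,-0.0065,0,-0.049,1],
    [0,0,0,-0.0065,0,-0.049,1],
    [0,0,0,0,0,0,1],
    [0,0,0,0,0,0,1],
  ],
)

```text
time: 23.98
eef_pos: [0.516, -0.1952, 0.1727]
tcp_rot: [-0.704, -0.059, 0.061, 0.705]
contact_force: [-0.5, 0.4, -4.2]
opening: 0.453
```

```bash
python3 - <<'E'
from h import *
plan(.516,-.195,.012,.171)
E
```

```text
t 23.98 pos [ 0.516  -0.1952  0.1727] q6 -2.29 open 0.453 F [-0.5  0.4 -4.2]
 turn [-0.002 -0.001 -0.002] rows>= 1.0  shift(after turn) [0.     0.1607 0.0002] without turn [ 0.0004  0.1607 -0.0002]
```

carry_out(
  moves=[
    [0,0,0,0,0.05,0,1],
    [0,0,0,0,0.05,0,1],
    [0,0,0,0,0.04,0,1],
    [0,0,0,0,0.012,0,1],
    [0,0,0,0,0,0,1],
    [0,0,0,0,0,0,1],
  ],
)

```text
time: 24.72
eef_pos: [0.5188, -0.1966, 0.025]
tcp_rot: [0.706, 0.062, -0.059, -0.703]
contact_force: [0.9, 0.7, -4.3]
opening: 0.458
```

```bash
python3 - <<'E'
from h import *
plan(.516,-.195,.0105,.171)
E
```

```text
t 24.73 pos [ 0.5188 -0.1966  0.025 ] q6 -2.29 open 0.458 F [ 0.9  0.7 -4.3]
 turn [0.004 0.001 0.004] rows>= 1.0  shift(after turn) [-0.0025  0.0145  0.002 ] without turn [-0.0025  0.0145  0.0021]
```

carry_out(
  moves=[
    [0.003,0,0.003,-0.0025,0.004,0.002,1],
    [0,0,0,0,0.006,0,1],
    [0,0,0,0,0.0025,0,1],
    [0,0,0,0,0,0,1],
    [0,0,0,0,0,0,1],
  ],
)

```text
time: 25.35
eef_pos: [0.5144, -0.1946, 0.0104]
tcp_rot: [-0.704, -0.059, 0.061, 0.705]
contact_force: [0.1, -0.6, -3.6]
opening: 0.456
```

```bash
python3 - <<'E'
from h import *
plan(.516,-.195,.0095,.171)
E
```

```text
t 25.35 pos [ 0.5144 -0.1946  0.0104] q6 -2.29 open 0.456 F [ 0.1 -0.6 -3.6]
 turn [-0.002  0.    -0.003] rows>= 1.0  shift(after turn) [ 0.0016  0.0009 -0.0007] without turn [ 0.0016  0.0008 -0.0007]
```

carry_out(
  moves=[
    [0,0,0,0.001,0.001,0,1],
    [0,0,0,0,0,0,-1],
    [0,0,0,0,0,0,-1],
    [0,0,0,0,0,0,-1],
    [0,0,0,0,0,0,-1],
    [0,0,0,0,-0.03,0,-1],
    [0,0,0,0,-0.06,0,-1],
    [0,0,0,0,-0.06,0,-1],
    [0,0,0,0,-0.05,0,-1],
    [0,0,0,0,0,0,-1],
  ],
)

```text
time: 26.6
eef_pos: [0.5186, -0.1962, 0.2156]
tcp_rot: [0.706, 0.063, -0.058, -0.703]
contact_force: [-0.2, -0.2, 0.0]
opening: 0.998
```

```bash
python3 - <<'E'
from h import *
plan(.5272,-.0345,.2,.185)
im,m=snap("wrist","w9")
cv2.imwrite("pics/w9b.png",cv2.resize(im,(800,600),interpolation=cv2.INTER_CUBIC))
for x,y in ((.527,-.034),(.5285,-.0365)):print(px(m,(x,y,.036))*1.5625)
E
```

```text
t 26.6 pos [ 0.5186 -0.1962  0.2156] q6 -2.29 open 0.998 F [-0.2 -0.2  0. ]
 turn [ 0.006 -0.014  0.006] rows>= 1.0  shift(after turn) [0.0382 0.0156 0.1573] without turn [0.036  0.015  0.1579]
[585.54494826 315.9753854 ]
[582.10058497 317.16842269]
```

View pics/w9b.png

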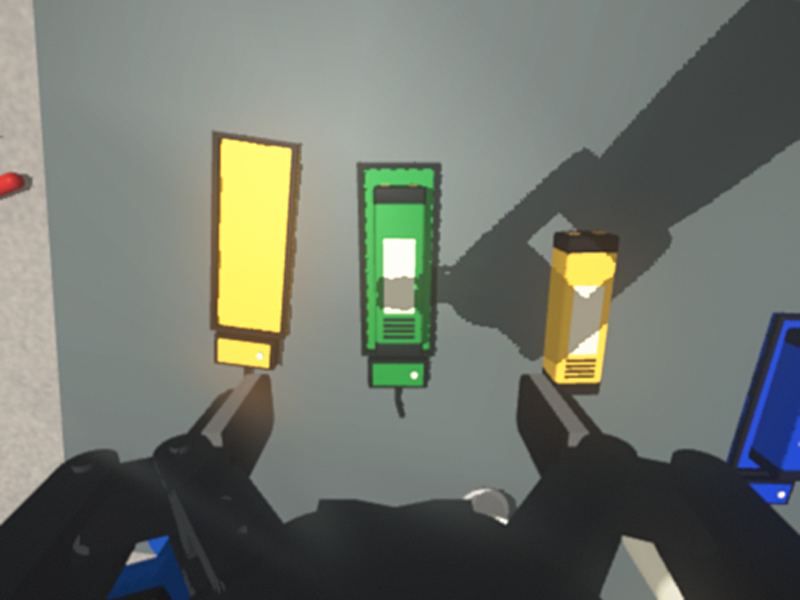

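Green is seated at (400,268). Yellow's label is at about (587,321), so it sits near (0.5295, -0.0345).

carry_out(
  moves=[
    [0.004,-0.014,0.003,0,0,0,-1],
    [0,0,0,0.01,0,0.0395,-1],
    [0,0,0,0.01,0,0.0395,-1],
    [0,0,0,0.01,0,0.0395,-1],
    [0,0,0,0.01,0,0.0395,-1],
    [0,0,0,0,0,0,-1],
    [0,0,0,0,0,0,-1],
  ],
)

```text
time: 27.52
eef_pos: [0.5254, -0.0321, 0.2085]
tcp_rot: [-0.702, -0.062, 0.069, 0.706]
contact_force: [-0.2, 0.0, 0.8]
opening: 1.002
```

```bash
python3 - <<'E'
from h import *
plan(.5295,-.0345,.0055,.185)
im,m=snap("wrist","w10")
hsv=cv2.cvtColor(im,cv2.COLOR_BGR2HSV);k=cv2.inRange(hsv,(15,120,60),(35,255,255))
k[:, :200]=0;k[:,310:]=0;k[260:]=0
v,u=np.where(k>0);p=np.array([w(m,a,b,.036)[:2] for a,b in zip(u,v)])
(cx,cy),(a,b),an=cv2.minAreaRect((p*1000).astype(np.float32));print(cx,cy,a,b,an)
E
```

```text
t 27.52 pos [ 0.5254 -0.0321  0.2085] q6 -2.01 open 1.002 F [-0.2  0.   0.8]
 turn [-0.007  0.001 -0.008] rows>= 1.0  shift(after turn) [ 0.0036  0.203  -0.0032] without turn [ 0.0053  0.2029 -0.0046]
530.8243408203125 -33.94449996948242 115.28661346435547 40.34876251220703 11.400341033935547
```

carry_out(
  moves=[
    [-0.006,-0.004,-0.005,0.004,0.05,-0.0025,-1],
    [0,0,0,0,0.05,0,-1],
    [0,0,0,0,0.05,0,-1],
    [0,0,0,0,0.035,0,-1],
    [0,0,0,0,0.01,0,-1],
    [0,0,0,0,0,0,-1],
    [0,0,0,0,0,0,-1],
  ],
)

```text
time: 28.45
eef_pos: [0.5317, -0.0341, 0.0169]
tcp_rot: [0.704, 0.068, -0.066, -0.704]
contact_force: [-0.6, -0.3, 0.3]
opening: 1.002
```

```bash
python3 - <<'E'
from h import *
plan(.5303,-.034,.0055,.19)
E
```

```text
t 28.45 pos [ 0.5317 -0.0341  0.0169] q6 -2.01 open 1.002 F [-0.6 -0.3  0.3]
 turn [ 0.001 -0.001  0.003] rows>= 1.0  shift(after turn) [-0.0013  0.0114  0.0004] without turn [-0.0014  0.0114  0.0004]
```

carry_out(
  moves=[
    [0,0,0,-0.001,0.007,0,-1],
    [0,0,0,0,0.003,0,-1],
    [0,0,0,0,0,0,1],
    [0,0,0,0,0,0,1],
    [0,0,0,0,0,0,1],
    [0,0,0,0,0,0,1],
    [0,0,0,0,0,0,1],
  ],
)

```text
time: 29.32
eef_pos: [0.5296, -0.0338, 0.0055]
tcp_rot: [0.704, 0.067, -0.067, -0.704]
contact_force: [-0.0, -0.1, 3.1]
opening: 0.454
```

carry_out(
  moves=[
    [0,0,0,0,-0.02,0,1],
    [0,0,0,0,-0.05,0,1],
    [0,0,0,0,-0.05,0,1],
    [0,0,0,0,-0.05,0,1],
    [0,0,0,0,0,0,1],
    [0,0,0,0,0,0,1],
  ],
)

```text
time: 30.08
eef_pos: [0.5274, -0.0331, 0.1723]
tcp_rot: [-0.703, -0.065, 0.069, 0.705]
contact_force: [-0.0, -0.5, -5.4]
opening: 0.457
```

```bash
python3 - <<'E'
from h import *
plan(.5173,-.323,.18,.033)
E
```

```text
t 30.07 pos [ 0.5274 -0.0331  0.1723] q6 -2.01 open 0.457 F [-0.  -0.5 -5.4]
 turn [-0.002  0.156 -0.005] rows>= 1.0  shift(after turn) [-0.0196 -0.0077 -0.2895] without turn [-0.0644 -0.008  -0.2829]
```

carry_out(
  moves=[
    [0,0.156,-0.003,0,0,0,1],
    [0,0,0,-0.0033,0,-0.0483,1],
    [0,0,0,-0.0033,0,-0.0483,1],
    [0,0,0,-0.0033,0,-0.0483,1],
    [0,0,0,-0.0033,0,-0.0483,1],
    [0,0,0,-0.0033,0,-0.0483,1],
    [0,0,0,-0.0033,0,-0.0483,1],
    [0,0,0,0,0,0,1],
    [0,0,0,0,0,0,1],
  ],
)

```text
time: 31.2
eef_pos: [0.5175, -0.3226, 0.1713]
tcp_rot: [-0.705, -0.011, 0.012, 0.709]
contact_force: [0.3, 0.1, -5.0]
opening: 0.46
```

```bash
python3 - <<'E'
from h import *
plan(.5173,-.323,.0105,.033)
E
```

```text
t 31.2 pos [ 0.5175 -0.3226  0.1713] q6 -2.33 open 0.46 F [ 0.3  0.1 -5. ]
 turn [-0.005 -0.001 -0.002] rows>= 1.0  shift(after turn) [-0.0002  0.1608 -0.0004] without turn [ 1.000e-04  1.608e-01 -1.300e-03]
```

carry_out(
  moves=[
    [-0.004,0,0,0,0.05,0,1],
    [0,0,0,0,0.05,0,1],
    [0,0,0,0,0.04,0,1],
    [0,0,0,0,0.01,0,1],
    [0,0,0,0,0,0,1],
    [0,0,0,0,0,0,1],
  ],
)

```text
time: 31.95
eef_pos: [0.5209, -0.3251, 0.0274]
tcp_rot: [0.709, 0.014, -0.01, -0.705]
contact_force: [0.9, 0.1, -2.7]
opening: 0.456
```

```bash
python3 - <<'E'
from h import *
plan(.5173,-.323,.0105,.033)
E
```

```text
t 31.95 pos [ 0.5209 -0.3251  0.0274] q6 -2.33 open 0.456 F [ 0.9  0.1 -2.7]
 turn [0.007 0.001 0.006] rows>= 1.0  shift(after turn) [-0.0036  0.0169  0.0023] without turn [-0.0037  0.0168  0.0024]
```

carry_out(
  moves=[
    [0.005,0,0.003,-0.003,0.004,0.002,1],
    [0,0,0,0,0.007,0,1],
    [0,0,0,0,0.004,0,1],
    [0,0,0,0,0,0,1],
    [0,0,0,0,0,0,1],
  ],
)

```text
time: 32.58
eef_pos: [0.5162, -0.3223, 0.0097]
tcp_rot: [-0.707, -0.011, 0.012, 0.708]
contact_force: [-0.3, 0.3, -4.7]
opening: 0.459
```

```bash
python3 - <<'E'
from h import *
plan(.5173,-.323,.0095,.033)
E
```

```text
t 32.58 pos [ 0.5162 -0.3223  0.0097] q6 -2.33 open 0.459 F [-0.3  0.3 -4.7]
 turn [-0.001  0.    -0.001] rows>= 1.0  shift(after turn) [ 0.0011  0.0002 -0.0007] without turn [ 0.0011  0.0002 -0.0007]
```

carry_out(
  moves=[
    [0,0,0,0,0.001,0,1],
    [0,0,0,0,0,0,-1],
    [0,0,0,0,0,0,-1],
    [0,0,0,0,0,0,-1],
    [0,0,0,0,0,0,-1],
    [0,0,0,0,-0.03,0,-1],
    [0,0,0,0,-0.06,0,-1],
    [0,0,0,0,-0.06,0,-1],
    [0,0,0,0,-0.05,0,-1],
    [0,0,0,0,0,0,-1],
  ],
)

```text
time: 33.83
eef_pos: [0.5189, -0.3247, 0.2157]
tcp_rot: [0.709, 0.015, -0.009, -0.705]
contact_force: [0.1, 0.1, -0.5]
opening: 0.999
```

carry_out(
  moves=[
    [0,0,0,0,0,0.06,-1],
    [0,0,0,0,0,0.06,-1],
    [0,0,0,0,0,0.06,-1],
    [0,0,0,0,0,0.06,-1],
    [0,0,0,0,0,0.06,-1],
    [0,0,0,0,0,0,-1],
    [0,0,0,0,0,0,-1],
  ],
)

```text
time: 34.7
eef_pos: [0.5061, -0.0228, 0.2084]
tcp_rot: [-0.707, -0.011, 0.013, 0.707]
contact_force: [-0.0, 0.9, 0.2]
opening: 0.997
```

```bash
python3 - <<'E'
from h import *
s=get_state();print(s["time"],s["eef_pos"],s["opening"],s["contact_force"])
im,m=snap("top","t11")
cv2.imwrite("pics/t11c.png",cv2.resize(im[105:255,125:400],None,fx=2.9,fy=2.9,interpolation=cv2.INTER_CUBIC))
E
```

```text
34.7 [ 0.50609716 -0.02275831  0.20836578] 0.9973302579314066 [-0.03970395  0.88124747  0.24666783]
```

View pics/t11c.png

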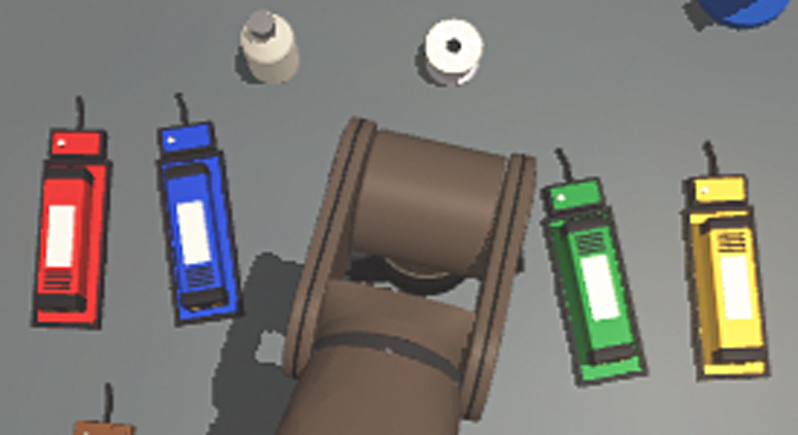

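All four packs lie in their own cradles, with labels at about red (60,235), blue (195,232), green (601,287) and yellow (735,286). The bottle and reel stand where they were. One numeric check before I hand in.

```bash
python3 - <<'E'
from h import *
im=cv2.imread("pics/t11.png");m=camera_model("top");hsv=cv2.cvtColor(im,cv2.COLOR_BGR2HSV)
for n,(x,y),c,yaw in (("red",(60,235),(.5769,.3243),-.033),("blue",(195,232),(.5803,.1955),.139),("green",(601,287),(.516,-.195),.171),("yellow",(735,286),(.5173,-.323),.033)):
    u,v=int(125+x/2.9),int(105+y/2.9)
    k=np.zeros(im.shape[:2],np.uint8);k[v-14:v+15,u-9:u+10]=cv2.inRange(hsv,(0,0,190),(180,70,255))[v-14:v+15,u-9:u+10]
    b,a=np.where(k>0);p=np.mean([w(m,i,j,.04)[:2] for i,j in zip(a,b)],0)
    print(n,len(a),((p-c)*1000).round(1),"mm")
a=cv2.imread("pics/top0.png")[105:140,195:300].astype(int);print("bystander diff",abs(a-im[105:140,195:300]).mean())
E
```

```text
red 174 [-0.7  0.6] mm
blue 185 [-2.3 -0.6] mm
green 203 [2.4 1.3] mm
yellow 189 [-0.9  0.1] mm
bystander diff 11.352108843537415
```

```bash
python3 -c "
from plant import *
print(sign_off())"
```

```text
the job is handed in; nothing more can be done
None
```

All four packs are in the cradles of their own colour. I placed them top down (red, blue, green, yellow) and handed the job in at about 35 s, with the gripper open and clear of everything. I got no verdict back.

**Placement:** in the last top picture, each pack's label centre lies within 3 mm of its pocket centre. All four packs look flat and right side up inside their rims.

**Bystanders:** by eye, the bottle (217,121) and reel (281,122) are within about a pixel of where they started. A crude pixel difference of that area came out at 11 grey levels. I did not trace it; it may be noise or lighting, since the positions match.

**Failed grasp:** the first try on the red pack closed on its top face. The fingertips stand about 5 mm behind the reported TCP when shut, not 19 mm ahead as stated. It pressed with about 6 N, and I saw no shift in the stack. I gripped about 24 mm deeper for the rest.

**Drop on release:** the arm settled a few millimetres off its commands, so I corrected each time. I let each pack go roughly 1 mm above the cradle floor.

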